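# Tally the tote of brass blanks and tip them into its pouring corner

## Robot

A 6-joint arm with a two-finger parallel gripper is mounted at the origin on the work surface. World frame = base frame: x ahead of the robot, y to its left, z up, the work surface at z = 0. Lengths are in mm, angles in rad, forces in N, time in s.
With the tool pointing down it reaches from about 300 to 775 mm from the base axis. Payload 14.6 kg.
Tool frame: the origin (TCP) lies between the finger pads; the fingertips stand 19 mm ahead of it and the grasp point (between the pads) is the TCP; z points along the fingers, y is the line along which they close (so a half turn about z gives the same grasp; the last joint's range is limited). The gripper opens to 94 mm and grips with 3 to 60 N. Pads are 16 mm wide; open, the fingers measure 119 mm over their backs; the gripper's body (75 mm by 177 mm) begins 78 mm behind the grasp point.
Start: joints at [1.087, 0.3, 1.521, -0, 1.321, -0.067], TCP at [222.656, 502.905, 224.446] pointing down, gripper open.
Joint ranges: [-3.03, 3.03], [-0.79, 2.21], [0.23, 2.52], [-1.04, 4.18], [0, 3.07], [-2.55, 2.55]. Speed limits (rad/s): [2.22, 2.22, 2.57, 3.14, 3.14, 3.14].

## Interface

Orientations are given as [roll, pitch, yaw] about the fixed x, y, z axes, in that order (R = Rz(yaw) Ry(pitch) Rx(roll)).
In Python, from cell import monitor, imaging, job, find_in, trace gives the robot as it stands. The module is installed in compiled form; this text tells all that it offers.
- The arm moves only by the tool arm_command, never from a script. Its argument "steps" is a list of rows, each a list of 5 numbers: the opening, from 0 (shut) to 1 (fully open), then the shift along the tool's x, y, z in mm, then the turn about the tool's z in degrees. In form: [[gripper, dx, dy, dz, turn], ...]. A call has 1 to 20 rows; each row is the pose to reach, as a shift and turn from the pose commanded when the call began, along the tool's axes at that moment; what a row does not reach only later rows make up. A row lasts 1/8 s, in which the tool goes at most 62.5 mm and 10.7 degrees, less where a joint would pass 70% of its speed; a pose out of reach is approached as far as the arm can. A call with a gripper value outside its range is refused whole. The fingers move at their own pace and stop on an object; "force" is the grip in N (left out, the last holds). Time passes only in rows, so rows that repeat a pose let the fingers close. It gives the time, the measured TCP pose, the force, the opening and the grip force at its end, in the units of the state.
- monitor.read_state(): the state, without advancing time (a new reading comes with each control period).
- imaging.camera(name): name is "side" or "top" or "wrist"; returns a dict with "img" (480x640x3 uint8, red, green, blue), "mtx" (3x3 intrinsics, pixels), "D" ([k1, k2, p1, p2, k3] as OpenCV has them; the pictures are not rectified), "view" (4x4, takes a point from world to camera coordinates). Camera axes: x right, y down, z forward; pixel columns grow to the right and rows downward; lengths in mm; the calibration is good to about 2 mm. A picture is of the moment at which its call begins. There is no depth.
- job.sign_off(): hands the job in; it is judged then, once.
Trained networks look in a picture, given as the dict that the camera call returned (one of the last four; its "shot" number tells which), for a name from the list of things; names that differ only in an ending like _2 or _b are one class to them, and where a whole thing is asked for, a point or a joint stands for the part that bears it (a point fixed in the world has none). Each returns a list of dicts, best first, with "p" (0 to 1); they miss things now and then, are a little off and sometimes report something else, mostly with a low value. They report only what shows in the picture. A call takes as long as a camera call. They do not tell look-alikes from the thing itself.
- find_in(picture, target): "rect" ([centre column, centre row, width, height] in pixels, round what is visible of it).
- trace(picture, target): "region" (480x640 bool, what is visible of it) and "rect" ([centre column, centre row, width, height] in pixels, round what is visible of it).
The state is a dict: "clock": time; "joints": joint angles; "qd": joint speeds; "effort": joint torques, N m; "eef_pos": TCP position; "eef_rot": TCP orientation; "wrist_force": force on the tool from outside, world axes, zero at the start; "moment": the same for the moment, N m; "finger_gap": finger opening in mm; "finger_force": force on a finger pad.
Only numpy, scipy, OpenCV 4.12 (cv2) and the standard library are available. Lean on these libraries where they do the work, as an engineer would, in place of code of your own. Each camera call takes 0.05 s, during which the arm holds its last target. There are 200 camera calls.

## Task

Count this tote of brass inlay blanks on the bench tally counter by pressing its lever down to the stop and letting it spring back. Then lift the tote by its carrying bar and tip it, clear of the bench, so that all four blanks slide together into the low-walled pouring corner with the lip. Finish while still holding it up, still and tipped that way, and leave the other things on the bench where they are.

Things in the scene. Friction and masses are not known exactly. Their poses are not given: they have to be found in the camera images.
- lever_pad (a point): Centre of the upper face of the round thumb pad (24 mm across) at the free end of the tally counter's flat steel lever, 70 mm from the lever's level axle. At rest the lever slopes up, this point 102 mm above the bench; fully down the lever is level, the point 60 mm above the bench and 16 mm further out. Its x axis points along the lever to the axle, its z axis out of the pad's upper face.
- tally_lever (a joint): Angle of the tally lever in rad: 0 at rest (raised by its spring), 0.65 at its stop (level). A return spring pushes it back up by itself; it takes about 1 N at the pad to start it and 3 N to hold it at the stop.
- tote: Small open dark lacquered wooden tote, loose on the bench, slippery inside, about 0.33 kg: 190 (x) x 130 (y) mm outside, walls 40 mm high, walls and floor 6 mm thick. Origin: centre of its underside; z up. A carrying bar runs along x above its middle, on end uprights 116 mm tall, 30 mm wide. Its pouring corner is at -x, -y: for 35 mm from it both walls are only 20 mm high.
- tote_bar (a point): Middle of the tote's carrying bar, the place to grip: 104 mm above the tote's underside, axes as the tote's. The bar is 18 mm thick (tote's y), 24 mm tall (z) and about 190 mm long (x); its underside is 52 mm above the rims of the walls.
- pour_corner (a point): Inner corner of the tote's pouring corner at floor level: tote frame (-89, -59, 6) mm. Outside it a flat pouring lip juts out 18 mm, 34 mm wide, at the height of the low walls (20 mm). Blanks start to slide at a tilt of about 10 degrees; about 25 degrees, straight towards this corner, brings them all the way in, also along the walls.
- pour_foot (a point): Outer lower corner of the tote below the pouring corner: tote frame (-95, -65, 0) mm; the tote's lowest point when it is tipped up to 40 degrees towards that corner.
- blank1: Round brass inlay blank, 18 mm across, 6 mm thick, 13 g, lying loose on the tote's floor. Origin: centre of its underside.
- blank2: Round brass inlay blank, 18 mm across, 6 mm thick, 13 g, lying loose on the tote's floor. Origin: centre of its underside.
- blank3: Round brass inlay blank, 18 mm across, 6 mm thick, 13 g, lying loose on the tote's floor. Origin: centre of its underside.
- blank4: Round brass inlay blank, 18 mm across, 6 mm thick, 13 g, lying loose on the tote's floor. Origin: centre of its underside.
- vase: Slim red lacquered vase, 60 mm across, 160 mm tall, standing on the bench; leave it alone. Origin: centre of its underside.
- caddy: Moss-green lacquered tea caddy, 79 mm across, 108 mm tall, standing on the bench; leave it alone. Origin: centre of its underside.
- slip: Grey slate sharpening slip, 110 (its x) x 32 x 12 mm, lying on the bench; leave it alone. Origin: centre of its underside.
- burnisher: Burnisher lying on the bench, wooden handle 95 x 16 x 16 mm with a brass shank and rounded tip, 162 mm long in all along its x (tip at +x); leave it alone. Origin: on the underside near the middle of its length.
- tally: Base of the tally counter, fixed to the bench: a steel box 62 x 46 mm, top 50 mm above the bench, on a dark plate 120 x 70 mm. Origin: on the bench under the middle of the box; z up. The lever's axle is 57 mm above the bench, 14 mm behind the origin (+x); the lever (12 mm wide) reaches out along -x, past the front of the box.
Things that resemble listed ones, but are neither listed nor needed, are in the scene too. There is more than one size of the tally; the one meant has the size given above.

How it is judged:
By the outcome, as a careful person would: the job done as asked, in the order asked, and still so for the second after the job is handed in, while the arm keeps its last pose, push and grip.
It also fails if it takes over 51 s, if anything falls off the work surface, if the arm or the gripper's body presses on something with over 40 N, if the wrist force passes 120 N, or if a joint passes its speed limit or range.

## Working session

There is one attempt and no reset: what is moved stays moved. The work goes in short steps, Python scripts to look and compute and a tool call to move; the robot and the scene stay as the last step left them, time stands still between calls to the robot, and variables do not carry over. Pictures are saved under pics/ and viewed, at most 10 in all, crops included, and the job is handed in when it is done.

Besides the shell and the picture viewer there is one more tool, called by a JSON object that holds its "api" and its "payload", one argument or row to a line. arm_command: Moves the arm, as the interface text tells. Its arguments: {"type":"object","properties":{"steps":{"type":"array","items":{"type":"array","items":{"type":"number"}}},"force":{"type":"number"}},"required":["steps"]}

```bash
mkdir -p pics; cat > h.py <<'E'
import numpy as np, cv2
from cell import monitor, imaging, job, find_in, trace
def ray(c,px):
    u=cv2.undistortPoints(np.array([[px]],float),c["mtx"],np.array(c["D"],float))[0,0]
    V=np.array(c["view"]);R=V[:3,:3];t=V[:3,3]
    return -R.T@t, R.T@np.array([u[0],u[1],1])
def onz(c,px,z):
    o,d=ray(c,px);return o+d*(z-o[2])/d[2]
def proj(c,P):
    V=np.array(c["view"]);r=cv2.Rodrigues(V[:3,:3])[0]
    return cv2.projectPoints(np.array(P,float).reshape(-1,3),r,V[:3,3],c["mtx"],np.array(c["D"],float))[0][:,0]
def save(c,n): cv2.imwrite(f"pics/{n}.png",c["img"][:,:,::-1])
E
python3 - <<'E'
from h import *
s=monitor.read_state(); print({k:np.round(v,3) for k,v in s.items()})
for n in("top","side"):
    c=imaging.camera(n);save(c,n+"0");print(n,np.round(-np.array(c["view"])[:3,:3].T@np.array(c["view"])[:3,3]))
    for t in("tote","lever_pad","pour_corner","blank1","tally","vase","caddy","slip","burnisher","tote_bar"):
        for f in find_in(c,t)[:5]:
            z=dict(lever_pad=102,tote=40,blank1=12,tally=50,pour_corner=6,tote_bar=104).get(t,0)
            print(t,round(f["p"],2),np.round(f["rect"]),np.round(onz(c,f["rect"][:2],z))[:2])
E
```

```text
{'clock': np.float64(0.0), 'joints': array([ 1.087,  0.301,  1.522, -0.   ,  1.321, -0.067]), 'qd': array([ 0.001, -0.   ,  0.003, -0.   , -0.001, -0.001]), 'effort': array([ 1.0000e-03, -5.3182e+01, -3.5272e+01,  7.1000e-02,  2.5000e-02,
       -0.0000e+00]), 'eef_pos': array([222.545, 502.704, 223.876]), 'eef_rot': array([-3.14 , -0.   ,  2.725]), 'wrist_force': array([ 0.08 , -0.848,  0.37 ]), 'moment': array([0.011, 0.02 , 0.007]), 'finger_force': np.float64(0.0), 'finger_gap': np.float64(93.832)}
top [ 369.  -46. 1191.]
tote 0.75 [196. 287. 120.  82.] [488. 180.]
lever_pad 0.98 [526. 308.  64.  32.] [ 431. -433.]
lever_pad 0.64 [382. 387.  47.  54.] [ 298. -162.]
pour_corner 0.66 [198. 284. 120.  86.] [496. 183.]
pour_corner 0.17 [157. 163.  49.  49.] [747. 272.]
blank1 0.63 [235. 260.   8.   8.] [542. 109.]
blank1 0.43 [182. 266.   7.   7.] [532. 213.]
tally 0.77 [376. 271.  70.  64.] [ 511. -164.]
tally 0.76 [373. 378.  92. 104.] [ 311. -152.]
tally 0.56 [507. 311. 107.  88.] [ 430. -413.]
tally 0.26 [312. 127.  30.  49.] [800. -48.]
caddy 0.84 [157. 164.  46.  50.] [746. 273.
[... 271 characters left out ...]
.8 [437. 392.  48.  32.] [ 438. -426.]
lever_pad 0.64 [245. 332.  43.  21.] [ 303. -142.]
pour_corner 0.65 [233. 229. 105.  94.] [525. 215.]
tally 0.92 [422. 426. 102. 107.] [ 411. -430.]
tally 0.76 [342. 316.  41.  64.] [ 485. -185.]
tally 0.72 [253. 370.  88. 100.] [ 288. -176.]
vase 0.81 [394. 208.  24.  73.] [883.  26.]
vase 0.22 [230. 228. 106.  93.] [528. 231.]
caddy 0.9 [286. 177.  32.  43.] [777. 322.]
slip 0.93 [431. 277.  52.  19.] [ 742. -199.]
slip 0.66 [229. 227. 106.  93.] [530. 236.]
burnisher 0.89 [516. 349.  82.  43.] [ 698. -432.]
tote_bar 0.78 [230. 228. 104.  89.] [451. 106.]
tote_bar 0.47 [341. 316.  42.  56.] [ 443. -221.]
tote_bar 0.41 [393. 207.  25.  71.] [759. -64.]
```

View pics/top0.png

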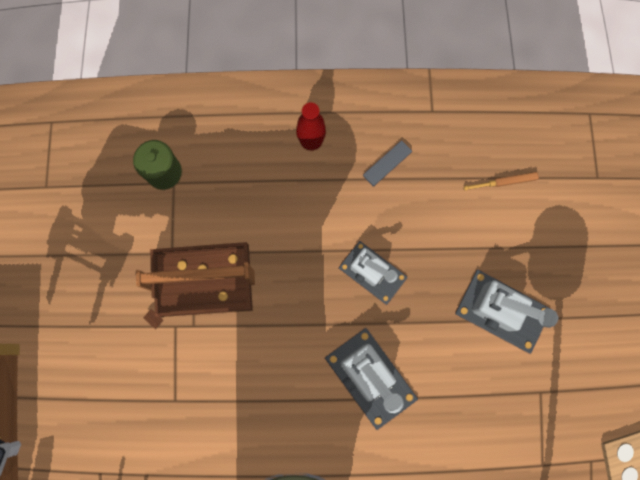

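View pics/side0.png

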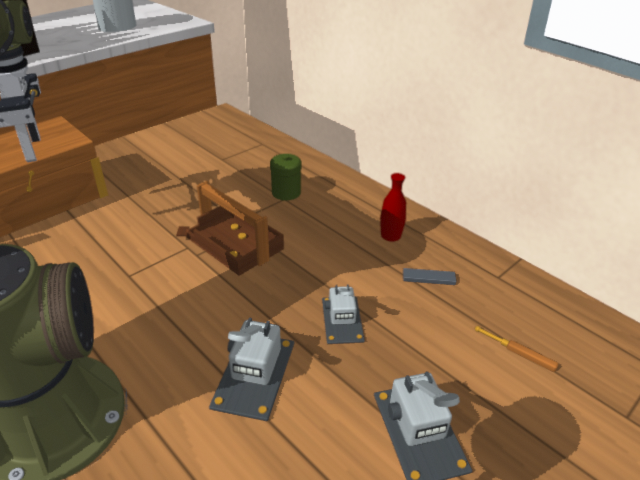

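```bash
python3 - <<'E'
from h import *
c=imaging.camera("top");im=c["img"]
crop=cv2.resize(im[320:435,310:430],None,fx=4,fy=4,interpolation=cv2.INTER_CUBIC)
crop2=cv2.resize(im[260:360,445:570],None,fx=4,fy=4,interpolation=cv2.INTER_CUBIC)
W=np.zeros((460,980,3),np.uint8);W[:460,:480]=crop;W[:400,480:]=crop2
cv2.imwrite("pics/tal.png",cv2.resize(W[:,:,::-1],None,fx=.8,fy=.8))
for f in [g for g in trace(c,"tally") if g["p"]>.5]:
    x,y,w,h=f["rect"]
    m=np.zeros(im.shape[:2],np.uint8);x0,x1,y0,y1=int(x-w/2-6),int(x+w/2+6),int(y-h/2-6),int(y+h/2+6)
    s=im[y0:y1,x0:x1].astype(int)
    k=(s.max(2)<75)&(s[:,:,2]>=s[:,:,0]-2)
    ys,xs=np.nonzero(k); P=np.array([onz(c,(a+x0,b+y0),6)[:2] for a,b in zip(xs,ys)],np.float32)
    R=f["region"]; Q=np.argwhere(R)[:,::-1]; Q=np.array([onz(c,q,6)[:2] for q in Q],np.float32)
    print(np.round(f["rect"]),cv2.minAreaRect(P),cv2.minAreaRect(Q))
for f in trace(c,"lever_pad"): print("pad",f["p"],f["rect"],onz(c,f["rect"][:2],102))
E
```

```text
[509. 311. 101.  84.] ((438.8359069824219, -414.6230773925781), (152.6845703125, 89.20889282226562), 60.2945556640625) ((427.01812744140625, -428.6644287109375), (194.22401428222656, 102.14183807373047), 61.139774322509766)
[375. 272.  65.  64.] ((543.8706665039062, -145.53189086914062), (55.814666748046875, 68.17726135253906), 26.98630142211914) ((514.1408081054688, -161.95582580566406), (118.81329345703125, 69.73653411865234), 51.608619689941406)
[372. 381.  94.  99.] ((315.33221435546875, -148.08908081054688), (152.64627075195312, 95.96829986572266), 34.6638298034668) ((309.32659912109375, -152.424560546875), (175.59034729003906, 101.90463256835938), 34.52798843383789)
pad 0.9 [380.8, 385.1, 43.1, 54.1] [ 301.48752108 -161.12197546  102.        ]
pad 0.68 [377.8, 269.9, 40.4, 23.5] [ 506.93554292 -161.69634594  102.        ]
pad 0.63 [525.4, 307.5, 62.5, 38.4] [ 432.19066379 -431.55224388  102.        ]
```

View pics/tal.png

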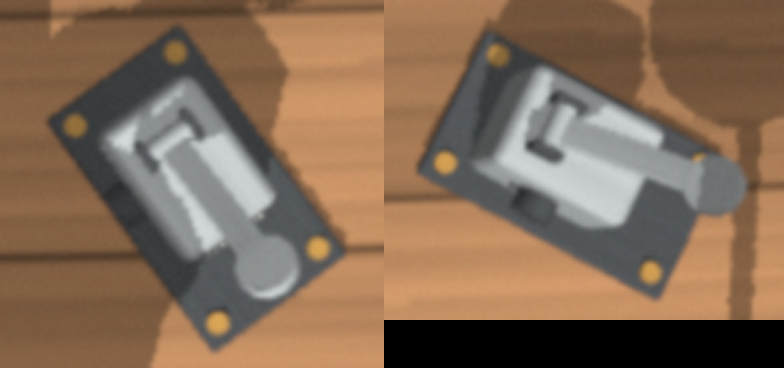

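```bash
python3 - <<'E'
from h import *
c=imaging.camera("top");im=c["img"]
A=cv2.resize(im[230:310,330:430],None,fx=4,fy=4,interpolation=cv2.INTER_CUBIC)
B=cv2.resize(im[230:330,130:265],None,fx=4,fy=4,interpolation=cv2.INTER_CUBIC)
d=imaging.camera("side");C=cv2.resize(d["img"][280:350,300:390],None,fx=4,fy=4,interpolation=cv2.INTER_CUBIC)
W=np.zeros((600,950,3),np.uint8);W[:320,:400]=A;W[:400,400:940]=B;W[320:600,:360]=C
cv2.imwrite("pics/sm.png",cv2.resize(W,None,fx=.84,fy=.84)[:,:,::-1])
E
```

```text
(no output)
```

View pics/sm.png

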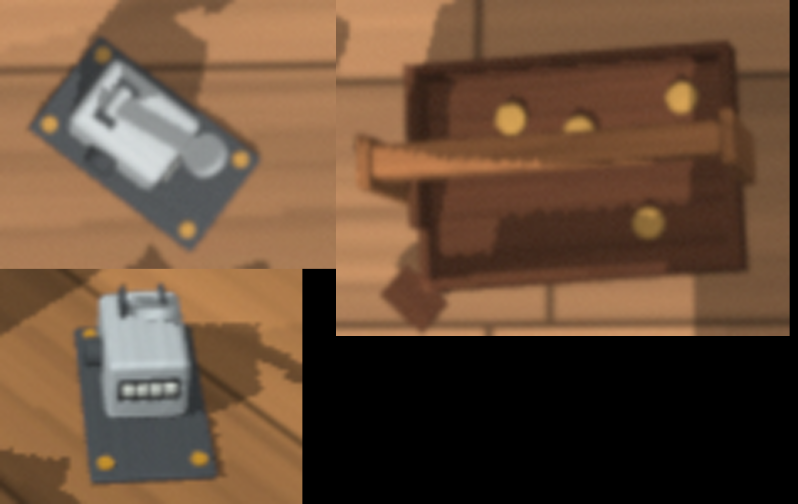

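```bash
python3 - <<'E'
from h import *
from scipy.optimize import least_squares as ls
c=imaging.camera("top");print(c["mtx"][0])
f=lambda a,b:(330+a/3.36,230+b/3.36); g=lambda a,b:(130+(a-336)/3.36,230+b/3.36)
P=[onz(c,f(*q),4)[:2] for q in[(100,38),(32,127),(193,248),(258,158)]]
print(np.round(P),[round(np.linalg.norm(P[i]-P[i-1])) for i in range(4)])
def T(p,X):
    cs,sn=np.cos(p[2]),np.sin(p[2]);X=np.array(X,float)
    return np.c_[X[:,0]*cs-X[:,1]*sn+p[0],X[:,0]*sn+X[:,1]*cs+p[1],X[:,2]]
def fit(X,px,p0):
    r=ls(lambda p:(proj(c,T(p,X))-np.array(px)).ravel(),p0,loss="soft_l1")
    print(np.round(r.x,3),np.round(r.fun.reshape(-1,2),1).tolist());return r.x
t=fit([(95,65,40),(-95,65,40),(95,-65,40),(-95,-65,20),(-95,0,116),(95,0,116)],[g(733,42),g(405,66),g(747,268),g(430,290),g(364,162),g(733,142)],[490,180,-1.57])
# tally: plate centre unknown offset e along x
ctr=np.mean(P,0);v=(P[2]+P[3]-P[0]-P[1]);print("ctr",ctr,"out dir",np.degrees(np.arctan2(v[1],v[0])))
pad=onz(c,f(206,156),102);print("pad",pad)
b=onz(c,[0,0],0)
print("bar",T(t,[(0,0,104)]),np.hypot(*t[:2]),"tote yaw deg",np.degrees(t[2]))
E
```

```text
[609.35878632   0.         313.48480162]
[[ 577. -138.]
 [ 525.  -97.]
 [ 452. -189.]
 [ 504. -229.]] [116, 67, 117, 66]
[501.888 169.927  -1.515] [[0.2, -0.0], [0.9, -0.1], [-0.1, 0.3], [-1.6, 0.8], [3.2, 0.1], [-2.4, -1.3]]
ctr [ 514.57371704 -163.1772227 ] out dir -128.51232320617305
pad [ 494.61514731 -185.78027611  102.        ]
bar [[501.88789062 169.92672797 104.        ]] 529.8740865828993 tote yaw deg -86.8019495832423
```

{"api": "arm_command", "payload": {
  "steps": [
    [0,-50,-50,-60,0],
    [0,-95,-95,-106,0],
    [0,-140,-140,-106,0],
    [0,-185,-185,-106,0],
    [0,-230,-230,-106,0],
    [0,-275,-275,-106,0],
    [0,-320,-320,-106,0],
    [0,-365,-365,-106,0],
    [0,-410,-405,-106,0],
    [0,-455,-450,-106,0],
    [0,-490,-485,-106,0],
    [0,-528,-520,-106,0],
    [0,-528,-520,-106,0],
    [0,-528,-520,-106,0]
  ]
}}

```text
clock: 3.15
eef_pos: [495.0, -187.3, 329.8]
eef_rot: [3.142, -0.001, 2.723]
wrist_force: [-1.2, -0.0, -0.1]
finger_gap: 0.5
finger_force: 0.0
```

{"api": "arm_command", "payload": {
  "steps": [
    [0,-60,3,0,0],
    [0,-120,7,0,0],
    [0,-180,10,0,0],
    [0,-240,13,0,0],
    [0,-300,17,0,0],
    [0,-350,20,0,0],
    [0,-400,22,0,0],
    [0,-450,25,0,0],
    [0,-450,25,0,0],
    [0,-450,25,0,0]
  ]
}}

```text
clock: 4.4
eef_pos: [764.2, -288.1, 278.3]
eef_rot: [3.139, 0.044, 2.725]
wrist_force: [-0.4, 0.1, -0.0]
finger_gap: 0.8
finger_force: 0.0
```

```bash
python3 -c "
from h import *
s=monitor.read_state();print(s['clock'],np.round(s['joints'],3),np.round(s['eef_pos']),np.round(s['eef_rot'],3))"
```

```text
4.4 [-0.406  1.037  0.235  0.002  1.826 -1.559] [ 764. -288.  278.] [3.139 0.044 2.725]
```

{"api": "arm_command", "payload": {
  "steps": [
    [0,-1300,70,-560,0],
    [0,-1300,70,-560,0],
    [0,-1300,70,-560,0],
    [0,-1300,70,-560,0],
    [0,-1300,70,-560,0],
    [0,-1300,70,-560,0],
    [0,-1300,70,-560,0],
    [0,-1300,70,-560,0],
    [0,-1300,70,-560,0],
    [0,-1300,70,-560,0]
  ]
}}

```text
clock: 5.65
eef_pos: [762.1, -288.3, 307.8]
eef_rot: [3.137, 0.083, 2.725]
wrist_force: [0.5, -0.6, 0.0]
finger_gap: 0.5
finger_force: 0.0
```

```bash
python3 -c "
from h import *
s=monitor.read_state();print(s['clock'],np.round(s['joints'],3),np.round(s['eef_pos']),np.round(s['eef_rot'],3))"
```

```text
5.65 [-0.408  1.001  0.236  0.004  1.823 -1.561] [ 762. -288.  308.] [3.137 0.083 2.725]
```

{"api": "arm_command", "payload": {
  "steps": [
    [0,-400,0,-100,0],
    [0,-400,0,-100,0],
    [0,-400,0,-100,0],
    [0,-400,0,-100,0]
  ]
}}

```text
clock: 6.15
eef_pos: [772.3, -302.2, 299.1]
eef_rot: [3.135, 0.124, 2.724]
wrist_force: [0.0, 0.0, 0.6]
finger_gap: 0.5
finger_force: 0.0
```

```bash
python3 -c "
from h import *
s=monitor.read_state();print(s['clock'],np.round(s['joints'],3),np.round(s['eef_pos']),np.round(s['eef_rot'],3))"
```

```text
6.15 [-0.419  1.013  0.236  0.007  1.769 -1.571] [ 772. -302.  299.] [3.135 0.124 2.724]
```

```bash
cat >> h.py <<'E'
from scipy.spatial.transform import Rotation as Ro
def st(show=True):
    s=monitor.read_state();R=Ro.from_euler("xyz",s["eef_rot"])
    if show: print("t",round(s['clock'],2),"q",np.round(s['joints'],3),"p",np.round(s['eef_pos'],1),"rot",np.round(s['eef_rot'],3),"z",np.round(R.as_matrix()[:,2],3),"F",np.round(s['wrist_force'],1),"gap",round(float(s['finger_gap']),1))
    return s,R.as_matrix()
def to(*P):
    s,R=st()
    for p in P: print("shift",p,np.round(R.T@(np.array(p)-s["eef_pos"]),1))
E
python3 -c "
from h import *
to((490,-192,160),(480,-180,300))"
```

```text
t 6.15 q [-0.419  1.013  0.236  0.007  1.769 -1.571] p [ 772.3 -302.2  299.1] rot [3.135 0.124 2.724] z [ 0.116 -0.044 -0.992] F [0.  0.  0.6] gap 0.5
shift (490, -192, 160) [317.6 -14.3 100.5]
shift (480, -180, 300) [314.1  -6.5 -40.1]
```

{"api": "arm_command", "payload": {
  "steps": [
    [0,55,-3,17,0],
    [0,110,-5,34,0],
    [0,165,-7,51,0],
    [0,220,-10,68,0],
    [0,275,-12,85,0],
    [0,318,-14,100,0],
    [0,318,-14,100,0],
    [0,318,-14,100,0]
  ]
}}

```text
clock: 7.15
eef_pos: [485.6, -189.5, 158.0]
eef_rot: [3.135, 0.118, 2.724]
wrist_force: [-0.1, -0.1, 1.0]
finger_gap: 0.5
finger_force: 0.0
```

```bash
python3 -c "
from h import *
to((490,-192,125),(494,-186,124),(484,-198,79))
c=imaging.camera('wrist');save(c,'w1')
print([ (f['p'],f['rect']) for f in find_in(c,'lever_pad')])
print(proj(c,[(494.6,-185.8,102)]))
"
```

```text
t 7.15 q [-0.447  0.241  1.764  0.012  1.019 -1.607] p [ 485.6 -189.5  158. ] rot [3.135 0.118 2.724] z [ 0.11  -0.042 -0.993] F [-0.1 -0.1  1. ] gap 0.5
shift (490, -192, 125) [-1.2 -0.8 33.3]
shift (494, -186, 124) [-2.3  6.3 34.5]
shift (484, -198, 79) [ 7.3 -9.  78.6]
[(0.84, [18.1, 314.3, 36.2, 39.6]), (0.83, [370.1, 259.5, 100.9, 39.4])]
[[335.20451641 266.56315046]]
```

View pics/w1.png

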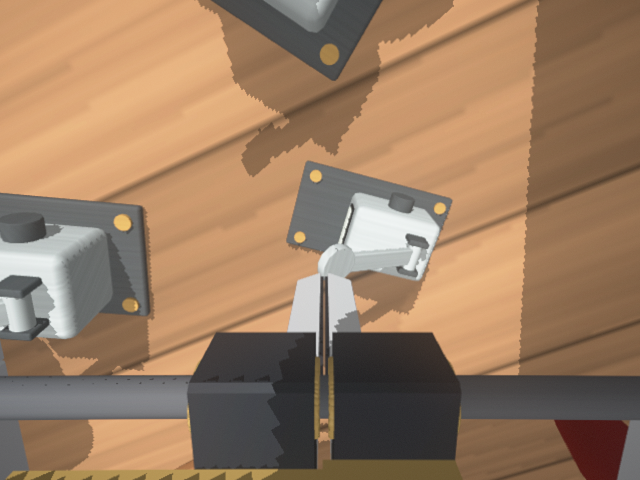

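{"api": "arm_command", "payload": {
  "steps": [
    [0,-1,6,20,0],
    [0,-1,6,33,0],
    [0,0,4,40,0],
    [0,2,2,47,0],
    [0,4,-1,54,0],
    [0,6,-4,61,0],
    [0,8,-7,68,0],
    [0,9,-8,74,0],
    [0,9,-9,78,0],
    [0,9,-9,78,0]
  ]
}}

```text
clock: 8.5
eef_pos: [487.0, -199.4, 81.7]
eef_rot: [3.135, 0.124, 2.724]
wrist_force: [-0.3, 1.0, 2.5]
finger_gap: 0.3
finger_force: 1.2
```

```bash
python3 -c "
from h import *
to((483,-197,79))
c=imaging.camera('wrist');save(c,'w2')
print([ (f['p'],f['rect']) for f in find_in(c,'lever_pad')])
"
```

```text
t 8.5 q [-0.464  0.357  1.816  0.016  0.845 -1.628] p [ 487.  -199.4   81.7] rot [3.135 0.124 2.724] z [ 0.116 -0.044 -0.992] F [-0.3  1.   2.5] gap 0.3
shift (483, -197, 79) [4.9 0.6 2.1]
[(0.64, [392.6, 290.6, 166.8, 79.9])]
```

{"api": "arm_command", "payload": {
  "steps": [
    [0,2,0,1,0],
    [0,2,0,2,0],
    [0,2,0,3,0],
    [0,2,0,3,0]
  ]
}}

```text
clock: 9.1
eef_pos: [485.9, -199.1, 79.3]
eef_rot: [3.135, 0.126, 2.724]
wrist_force: [-2.0, -0.1, 8.3]
finger_gap: 0.6
finger_force: 4.2
```

{"api": "arm_command", "payload": {
  "steps": [
    [0,0,0,1,0],
    [0,0,0,1,0]
  ]
}}

```text
clock: 9.35
eef_pos: [486.1, -199.2, 78.7]
eef_rot: [3.135, 0.126, 2.724]
wrist_force: [-3.8, 0.4, 13.8]
finger_gap: 0.3
finger_force: 7.0
```

{"api": "arm_command", "payload": {
  "steps": [
    [0,-2,3,-20,0],
    [0,-4,6,-40,0],
    [0,-4,6,-80,0],
    [0,0,0,-130,0],
    [0,0,0,-180,0],
    [0,0,0,-200,0],
    [0,0,0,-200,0]
  ]
}}

```text
clock: 10.22
eef_pos: [462.6, -190.1, 277.0]
eef_rot: [3.135, 0.126, 2.724]
wrist_force: [0.5, 0.0, -0.9]
finger_gap: 0.3
finger_force: 0.0
```

```bash
python3 -c "
from h import *
to((320,-116,290),(150,-55,290))
c=imaging.camera('top');save(c,'t2')
for f in find_in(c,'lever_pad'): print(f['p'],f['rect'])
"
```

```text
t 10.22 q [-0.47   0.078  1.666  0.014  1.272 -1.627] p [ 462.6 -190.1  277. ] rot [3.135 0.126 2.724] z [ 0.118 -0.045 -0.992] F [ 0.5  0.  -0.9] gap 0.3
shift (320, -116, 290) [157.5  10.2 -33.1]
shift (150, -55, 290) [336.2  -2.8 -55.9]
0.66 [526.0, 307.4, 62.3, 34.4]
```

{"api": "arm_command", "payload": {
  "steps": [
    [0,60,0,-10,0],
    [0,120,0,-20,0],
    [0,180,0,-30,0],
    [0,240,0,-40,0],
    [0,300,0,-50,0],
    [0,340,0,-56,0],
    [0,340,0,-56,0]
  ]
}}

```text
clock: 11.2
eef_pos: [169.8, -58.2, 289.6]
eef_rot: [3.136, 0.107, 2.724]
wrist_force: [-0.6, -1.0, -0.8]
finger_gap: 0.6
finger_force: 0.0
```

```bash
python3 -c "
from h import *
to((150,-55,290))"
```

```text
t 11.2 q [-0.566 -0.788  2.224  0.021  1.6   -1.718] p [169.8 -58.2 289.6] rot [3.136 0.107 2.724] z [ 0.099 -0.038 -0.994] F [-0.6 -1.  -0.8] gap 0.6
shift (150, -55, 290) [19.3 -5.1 -2.5]
```

{"api": "arm_command", "payload": {
  "steps": [
    [0,150,-10,-120,0],
    [0,150,-10,-120,0],
    [0,150,-10,-120,0]
  ]
}}

```text
clock: 11.58
eef_pos: [148.5, -42.2, 392.4]
eef_rot: [-3.14, 0.071, 2.725]
wrist_force: [0.1, -0.3, -0.5]
finger_gap: 0.4
finger_force: 0.0
```

```bash
python3 -c "
from h import *
to((150,-55,290))"
```

```text
t 11.57 q [-0.528 -0.787  1.99   0.007  1.868 -1.679] p [148.5 -42.2 392.4] rot [-3.14   0.071  2.725] z [ 0.065 -0.03  -0.997] F [ 0.1 -0.3 -0.5] gap 0.4
shift (150, -55, 290) [  0.8 -11.  102.7]
```

{"api": "arm_command", "payload": {
  "steps": [
    [0,120,0,-120,0],
    [0,120,0,-120,0],
    [0,120,0,-120,0]
  ]
}}

```text
clock: 11.95
eef_pos: [93.0, 11.7, 512.9]
eef_rot: [-3.126, 0.053, 2.722]
wrist_force: [1.2, 0.5, -0.1]
finger_gap: 0.7
finger_force: 0.0
```

```bash
python3 -c "
from h import *
to((150,-55,390))"
```

```text
t 11.95 q [-0.198 -0.788  1.694 -0.033  2.187 -1.368] p [ 93.   11.7 512.9] rot [-3.126  0.053  2.722] z [ 0.042 -0.036 -0.998] F [ 1.2  0.5 -0.1] gap 0.7
shift (150, -55, 390) [-72.6 -35.7 127.5]
```

{"api": "arm_command", "payload": {
  "steps": [
    [1,-20,30,45,10.5],
    [1,-40,60,90,21],
    [1,-60,90,135,31.5],
    [1,-79,113,186,42],
    [1,-79,113,186,52.5],
    [1,-79,113,186,63],
    [1,-79,113,186,63]
  ]
}}

```text
clock: 12.82
eef_pos: [218.8, 76.7, 327.0]
eef_rot: [3.105, 0.037, 1.621]
wrist_force: [-0.6, 0.3, -0.8]
finger_gap: 67.4
finger_force: 0.0
```

```bash
python3 -c "
from h import *
s,R=st();print(np.round(R.T@np.array([-140,-47,140]),0))
import math
"
```

```text
t 12.82 q [ 0.226 -0.563  2.046 -0.043  1.628  0.172] p [218.8  76.7 327. ] rot [3.105 0.037 1.621] z [ 0.039 -0.035 -0.999] F [-0.6  0.3 -0.8] gap 67.4
[ -45. -137. -144.]
```

{"api": "arm_command", "payload": {
  "steps": [
    [1,-45,-137,-144,0],
    [1,-45,-137,-144,0],
    [1,-45,-137,-144,0]
  ]
}}

```text
clock: 13.2
eef_pos: [103.6, 40.5, 465.6]
eef_rot: [3.115, 0.042, 1.624]
wrist_force: [1.3, 0.2, 0.1]
finger_gap: 93.5
finger_force: 0.0
```

```bash
python3 -c "
from h import *
s,R=st()
c=np.cos(-1.515);sn=np.sin(-1.515)
to((502+8*c,170+8*sn,260),(502+8*c,170+8*sn,106))
"
```

```text
t 13.2 q [ 0.142 -0.79   1.816 -0.051  2.092  0.062] p [103.6  40.5 465.6] rot [3.115 0.042 1.624] z [ 0.029 -0.04  -0.999] F [1.3 0.2 0.1] gap 93.5
t 13.2 q [ 0.142 -0.79   1.816 -0.051  2.092  0.062] p [103.6  40.5 465.6] rot [3.115 0.042 1.624] z [ 0.029 -0.04  -0.999] F [1.3 0.2 0.1] gap 93.5
shift (np.float64(502.44613904133826), np.float64(162.0124496899366), 260) [108.7 399.2 212. ]
shift (np.float64(502.44613904133826), np.float64(162.0124496899366), 106) [115.2 395.1 365.8]
```

{"api": "arm_command", "payload": {
  "steps": [
    [1,16,57,10,0],
    [1,31,110,30,0],
    [1,46,165,60,0],
    [1,60,220,95,0],
    [1,75,270,130,0],
    [1,90,325,170,0],
    [1,100,370,205,0],
    [1,109,399,232,0],
    [1,109,399,232,0],
    [1,109,399,232,0]
  ]
}}

```text
clock: 14.45
eef_pos: [503.5, 161.9, 239.0]
eef_rot: [3.115, 0.042, 1.624]
wrist_force: [-0.5, 0.3, 0.2]
finger_gap: 94.2
finger_force: 0.0
```

```bash
python3 -c "
from h import *
c=imaging.camera('wrist')
def T(p,X):
    cs,sn=np.cos(p[2]),np.sin(p[2]);X=np.array(X,float)
    return np.c_[X[:,0]*cs-X[:,1]*sn+p[0],X[:,0]*sn+X[:,1]*cs+p[1],X[:,2]]
P=proj(c,T((502,170,-1.515),[(95,9,116),(95,-9,116),(-95,9,116),(-95,-9,116),(8,0,116),(95,65,40),(-95,65,40)]));print(np.round(P,1))
for p in P: cv2.circle(c['img'],tuple(int(v) for v in np.clip(p,-999,999)),4,(0,255,0),1)
save(c,'w3')
to((502.4,162,106))
"
```

```text
[[329.4 335.2]
 [306.7 335.6]
 [330.2  78. ]
 [302.6  78. ]
 [317.4 230. ]
 [383.3 293.2]
 [393.2  85.8]]
t 14.5 q [ 0.264  0.232  1.572 -0.048  1.319  0.222] p [503.4 161.8 239.7] rot [3.113 0.042 1.624] z [ 0.03  -0.04  -0.999] F [-0.2 -0.   0.9] gap 94.2
shift (502.4, 162, 106) [  5.8  -4.7 133.5]
```

View pics/w3.png

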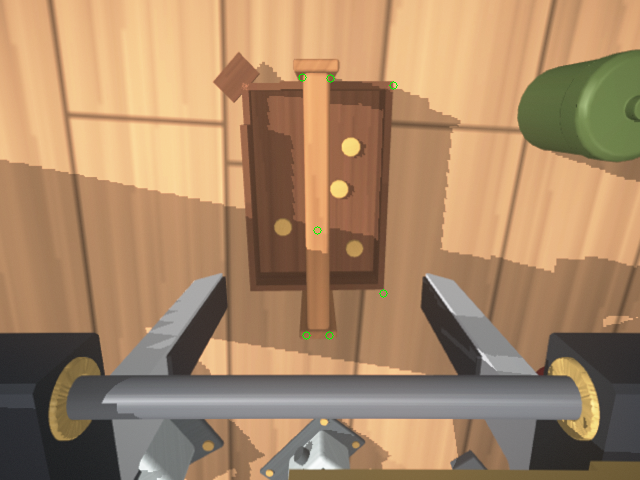

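{"api": "arm_command", "payload": {
  "steps": [
    [0.7,1,-1,40,0],
    [0.6,3,-2,80,0],
    [0.6,5,-4,115,0],
    [0.6,6,-5,134,0],
    [0.6,6,-5,134,0],
    [0,6,-5,134,0],
    [0,6,-5,134,0],
    [0,6,-5,134,0],
    [0,6,-5,134,0],
    [0,6,-5,134,0],
    [0,6,-5,134,0]
  ],
  "force": 60
}}

```text
clock: 15.88
eef_pos: [502.0, 162.1, 104.9]
eef_rot: [3.116, 0.042, 1.624]
wrist_force: [-2.1, 0.3, 5.8]
finger_gap: 17.6
finger_force: 60.0
```

```bash
python3 -c "
from h import *
s,R=st();print(np.round(R.T@np.array([0,0,280]),0))"
```

```text
t 15.88 q [ 0.265  0.376  1.719 -0.054  1.03   0.239] p [502.  162.1 104.9] rot [3.116 0.042 1.624] z [ 0.028 -0.041 -0.999] F [-2.1  0.3  5.8] gap 17.6
[ -12.    7. -280.]
```

{"api": "arm_command", "payload": {
  "steps": [
    [0,0,0,-10,0],
    [0,-1,1,-35,-3],
    [0,-3,2,-65,-10],
    [0,-4,2,-95,-17],
    [0,-5,3,-130,-24],
    [0,-7,4,-165,-31],
    [0,-8,5,-200,-38],
    [0,-10,6,-230,-45],
    [0,-11,6,-260,-52],
    [0,-12,7,-280,-59],
    [0,-12,7,-280,-66],
    [0,-12,7,-280,-71],
    [0,-12,7,-280,-71]
  ]
}}

```text
clock: 17.5
eef_pos: [501.5, 161.8, 385.0]
eef_rot: [-3.11, 0.038, 2.864]
wrist_force: [0.1, 0.6, -3.9]
finger_gap: 17.7
finger_force: 60.0
```

```bash
python3 -c "
from h import *
s,R=st();a=np.arctan2(s['eef_pos'][1],s['eef_pos'][0]);print('az',np.degrees(a));print('out',np.round(R.T@np.array([np.cos(a),np.sin(a),0]),3),'up',np.round(R.T@np.array([0,0,1]),3))"
```

```text
t 17.5 q [ 0.265  0.172  1.313 -0.047  1.639 -1.031] p [501.5 161.8 385. ] rot [-3.11   0.038  2.864] z [ 0.028 -0.041 -0.999] F [ 0.1  0.6 -3.9] gap 17.7
az 17.879626133797657
out [-0.83   0.557  0.015] up [-0.038 -0.031 -0.999]
```

{"api": "arm_command", "payload": {
  "steps": [
    [0,-30,20,0,0],
    [0,-66,45,0,0],
    [0,-105,70,0,0],
    [0,-145,97,0,0],
    [0,-185,124,0,0],
    [0,-225,151,0,0],
    [0,-265,178,-20,0],
    [0,-350,235,-50,0],
    [0,-415,279,-100,0],
    [0,-415,279,-100,0]
  ]
}}

```text
clock: 18.75
eef_pos: [741.5, 240.2, 369.3]
eef_rot: [-3.134, 0.075, 2.865]
wrist_force: [0.2, -0.1, -3.2]
finger_gap: 18.1
finger_force: 60.0
```

```bash
cat >> h.py <<'E'
def po():
    s,R=st();a=np.arctan2(s['eef_pos'][1],s['eef_pos'][0]);o=R.T@np.array([np.cos(a),np.sin(a),0]);u=R.T@np.array([0,0,1])
    z=R[:,2];print('az',np.degrees(a),'tilt',np.degrees(np.arctan2(z[:2]@[np.cos(a),np.sin(a)],-z[2])),'lat',np.degrees(z[:2]@[-np.sin(a),np.cos(a)]),'push',np.round(o*400+u*130))
E
python3 -c "
from h import *
po()"
```

```text
t 18.75 q [ 0.281  0.922  0.235 -0.049  1.925 -1.031] p [741.5 240.2 369.3] rot [-3.134  0.075  2.865] z [ 0.07  -0.028 -0.997] F [ 0.2 -0.1 -3.2] gap 18.1
az 17.95150571581427 tilt 3.322888856967812 lat -2.737623643646028 push [-341.  222. -106.]
```

{"api": "arm_command", "payload": {
  "steps": [
    [0,-341,222,-106,0],
    [0,-341,222,-106,0]
  ]
}}

```text
clock: 19.0
eef_pos: [757.9, 244.2, 356.3]
eef_rot: [3.128, 0.107, 2.865]
wrist_force: [0.3, -0.2, -4.4]
finger_gap: 17.9
finger_force: 60.0
```

```bash
python3 -c "
from h import *
po()"
```

```text
t 19.0 q [ 0.28   0.94   0.235 -0.047  1.868 -1.031] p [757.9 244.2 356.3] rot [3.128 0.107 2.865] z [ 0.107 -0.016 -0.994] F [ 0.3 -0.2 -4.4] gap 17.9
az 17.857522299775948 tilt 5.556195758922961 lat -2.739247288273999 push [-345.  223.  -91.]
```

{"api": "arm_command", "payload": {
  "steps": [
    [0,-345,223,-120,0],
    [0,-345,223,-120,0]
  ]
}}

```text
clock: 19.25
eef_pos: [770.3, 247.0, 351.6]
eef_rot: [3.106, 0.14, 2.864]
wrist_force: [-0.5, 0.5, -4.2]
finger_gap: 17.3
finger_force: 60.0
```

{"api": "arm_command", "payload": {
  "steps": [
    [0,-345,223,-110,0],
    [0,-345,223,-110,0]
  ]
}}

```text
clock: 19.5
eef_pos: [781.9, 249.8, 349.9]
eef_rot: [3.083, 0.175, 2.862]
wrist_force: [-0.7, 0.1, -3.6]
finger_gap: 17.6
finger_force: 60.0
```

```bash
python3 -c "
from h import *
po()"
```

```text
t 19.5 q [ 0.277  0.951  0.235 -0.043  1.776 -1.032] p [781.9 249.8 349.9] rot [3.083 0.175 2.862] z [ 0.183  0.008 -0.983] F [-0.7  0.1 -3.6] gap 17.6
az 17.71387937662305 tilt 10.19220121563511 lat -2.728512359473659 push [-350.  226.  -57.]
```

{"api": "arm_command", "payload": {
  "steps": [
    [0,-350,226,-90,0],
    [0,-350,226,-90,0]
  ]
}}

```text
clock: 19.75
eef_pos: [793.5, 252.6, 347.9]
eef_rot: [3.06, 0.208, 2.86]
wrist_force: [0.6, 0.2, -3.5]
finger_gap: 17.7
finger_force: 60.0
```

{"api": "arm_command", "payload": {
  "steps": [
    [0,-350,226,-75,0],
    [0,-350,226,-75,0]
  ]
}}

```text
clock: 20.0
eef_pos: [804.8, 255.4, 347.2]
eef_rot: [3.037, 0.243, 2.857]
wrist_force: [1.0, -0.3, -4.5]
finger_gap: 17.3
finger_force: 60.0
```

{"api": "arm_command", "payload": {
  "steps": [
    [0,-350,226,-60,0],
    [0,-350,226,-60,0]
  ]
}}

```text
clock: 20.25
eef_pos: [815.7, 258.3, 347.8]
eef_rot: [3.013, 0.278, 2.853]
wrist_force: [0.1, 0.5, -4.2]
finger_gap: 17.7
finger_force: 60.0
```

```bash
python3 -c "
from h import *
po()
c=imaging.camera('side');cv2.imwrite('pics/s3.png',cv2.resize(c['img'][60:300,180:500],None,fx=2.5,fy=2.5)[:,:,::-1])"
```

```text
t 20.25 q [ 0.275  0.963  0.236 -0.037  1.639 -1.033] p [815.7 258.3 347.8] rot [3.013 0.278 2.853] z [ 0.297  0.045 -0.954] F [ 0.1  0.5 -4.2] gap 17.7
az 17.56846347780229 tilt 17.3011008748438 lat -2.6627958029837644 push [-354.  227.   -5.]
```

View pics/s3.png

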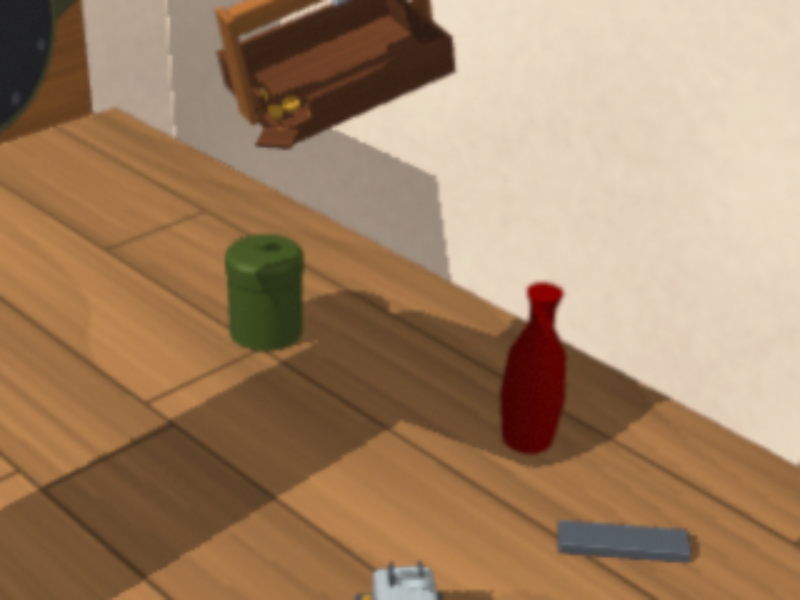

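{"api": "arm_command", "payload": {
  "steps": [
    [0,-354,227,-40,0],
    [0,-354,227,-40,0]
  ]
}}

```text
clock: 20.55
eef_pos: [827.0, 260.9, 348.2]
eef_rot: [2.988, 0.313, 2.847]
wrist_force: [-0.5, 0.1, -3.7]
finger_gap: 17.3
finger_force: 60.0
```

{"api": "arm_command", "payload": {
  "steps": [
    [0,-354,227,-25,0],
    [0,-354,227,-25,0]
  ]
}}

```text
clock: 20.8
eef_pos: [837.8, 263.5, 349.6]
eef_rot: [2.963, 0.348, 2.841]
wrist_force: [-0.6, -0.2, -3.8]
finger_gap: 17.6
finger_force: 60.0
```

{"api": "arm_command", "payload": {
  "steps": [
    [0,-354,227,-10,0],
    [0,-354,227,-10,0]
  ]
}}

```text
clock: 21.05
eef_pos: [848.1, 266.2, 352.1]
eef_rot: [2.937, 0.383, 2.834]
wrist_force: [-0.6, 0.5, -5.0]
finger_gap: 17.5
finger_force: 60.0
```

{"api": "arm_command", "payload": {
  "steps": [
    [0,-354,227,5,0],
    [0,-354,227,5,0]
  ]
}}

```text
clock: 21.3
eef_pos: [858.0, 268.8, 355.5]
eef_rot: [2.911, 0.418, 2.826]
wrist_force: [-0.1, -0.3, -4.5]
finger_gap: 17.2
finger_force: 60.0
```

```bash
python3 -c "
from h import *
po()
c=imaging.camera('side');f=find_in(c,'blank1');print([(round(g['p'],2),np.round(g['rect'])) for g in f])
cv2.imwrite('pics/s4.png',cv2.resize(c['img'][40:140,240:380],None,fx=5,fy=5,interpolation=cv2.INTER_CUBIC)[:,:,::-1])"
```

```text
t 21.3 q [ 0.271  0.974  0.236 -0.029  1.458 -1.037] p [858.  268.8 355.5] rot [2.911 0.418 2.826] z [ 0.447  0.094 -0.89 ] F [-0.1 -0.3 -4.5] gap 17.2
az 17.395718134961985 tilt 27.06571716117801 lat -2.495781157494148 push [-350.  223.   66.]
[]
```

View pics/s4.png

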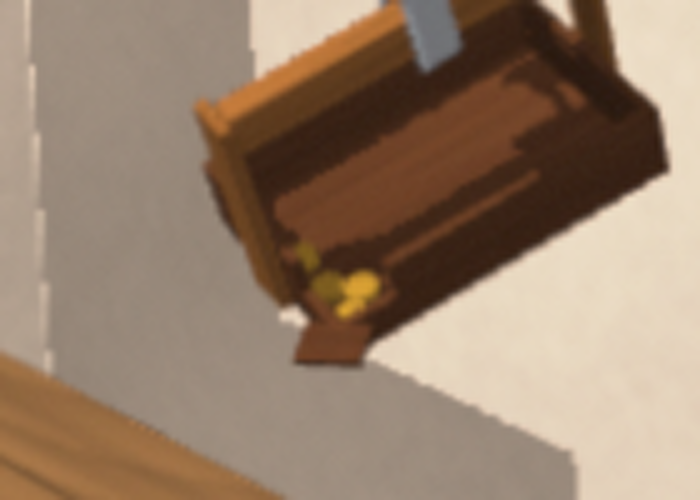

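{"api": "arm_command", "payload": {
  "steps": [
    [0,-350,223,35,0],
    [0,-350,223,35,0]
  ]
}}

```text
clock: 21.65
eef_pos: [869.3, 271.5, 356.2]
eef_rot: [2.884, 0.453, 2.816]
wrist_force: [0.5, 0.4, -3.8]
finger_gap: 17.8
finger_force: 60.0
```

{"api": "arm_command", "payload": {
  "steps": [
    [0,0,0,0,0],
    [0,0,0,0,0],
    [0,0,0,0,0],
    [0,0,0,0,0],
    [0,0,0,0,0],
    [0,0,0,0,0],
    [0,0,0,0,0],
    [0,0,0,0,0]
  ]
}}

```text
clock: 22.65
eef_pos: [869.4, 271.5, 356.5]
eef_rot: [2.883, 0.454, 2.816]
wrist_force: [0.4, -0.3, -4.1]
finger_gap: 18.1
finger_force: 60.0
```

```bash
python3 -c "
from h import *
po();s,R=st(0);print(np.round(s['qd'],3))
Rg=Ro.from_euler('xyz',[3.116,.042,1.624]).as_matrix();Rt=Ro.from_euler('z',-1.515).as_matrix()
A=R@Rg.T@Rt; off=Rg.T@(np.array([502,170,0])-np.array([502,162.1,104.9]))
o=s['eef_pos']+R@off
print('tote tilt',np.degrees(np.arccos(A[2,2])),'dir in tote',np.degrees(np.arctan2(-A[2,1],-A[2,0])),'want',np.degrees(np.arctan2(-59,-89)),'foot',o+A@[-95,-65,0])
c=imaging.camera('side');im=cv2.resize(c['img'][40:140,240:380],None,fx=5,fy=5,interpolation=cv2.INTER_CUBIC)
X=[(-89,-59,6),(-95,-65,0),(95,-65,0),(95,0,116),(-95,0,116),(-89,59,6),(-80,-50,12),(-80,-32,12),(-62,-50,12),(-71,-41,12)]
for p in proj(c,[o+A@np.array(x) for x in X]):
    q=(p-[240,40])*5+2;cv2.circle(im,tuple(int(v) for v in q),4,(0,255,0),1)
cv2.imwrite('pics/s5.png',im[:,:,::-1])"
```

```text
t 22.65 q [ 0.27   0.98   0.236 -0.027  1.409 -1.038] p [869.4 271.5 356.5] rot [2.883 0.454 2.816] z [ 0.483  0.106 -0.869] F [ 0.4 -0.3 -4.1] gap 18.1
az 17.344578767626587 tilt 29.581124380997473 lat -2.4344969063104998 push [-348.  221.   84.]
[-0.001  0.001  0.001  0.002  0.001  0.001]
tote tilt 26.860759635832338 dir in tote -152.81395094683387 want -146.4587523458772 foot [812.33876128 248.72717803 208.21499461]
```

View pics/s5.png

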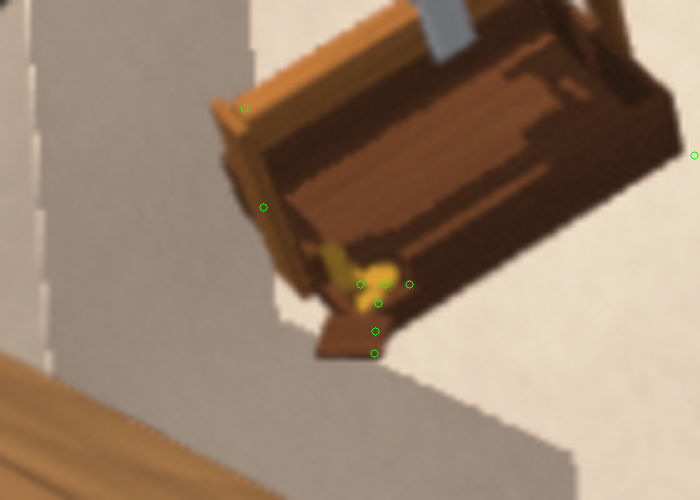

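```bash
python3 -c "
from h import *
s,R=st(0)
Rg=Ro.from_euler('xyz',[3.116,.042,1.624]).as_matrix();Rt=Ro.from_euler('z',-1.515).as_matrix()
A=R@Rg.T@Rt; off=Rg.T@(np.array([502,170,0])-np.array([502,162.1,104.9])); o=s['eef_pos']+R@off
ims=[]
for n in('wrist','top','side'):
    c=imaging.camera(n);im=c['img'].astype(int)
    cp=proj(c,[o+A@np.array((-80,-50,12))])[0];print(n,'corner px',cp)
    hsv=cv2.cvtColor(c['img'],cv2.COLOR_RGB2HSV)
    m=cv2.inRange(hsv,(21,140,70),(32,255,255));yy,xx=np.mgrid[:480,:640];m[(xx-cp[0])**2+(yy-cp[1])**2>90**2]=0
    k,l,st_,ce=cv2.connectedComponentsWithStats(m)
    for i in range(1,k):
        if st_[i,4]<8: continue
        O,d=ray(c,ce[i]);O=A.T@(O-o);d=A.T@d;print(st_[i],np.round((O+d*(12-O[2])/d[2])[:2]))
    x,y=np.clip(cp,[100,75],[540,405]).astype(int);ims.append(cv2.resize(c['img'][y-75:y+75,x-50:x+50],(266,400),interpolation=cv2.INTER_CUBIC))
cv2.imwrite('pics/w6.png',np.hstack(ims)[:,:,::-1])"
```

```text
wrist corner px [235.2678872 101.4663406]
top corner px [135.55826942  83.17839529]
side corner px [315.35951967 100.3580214 ]
```

View pics/w6.png

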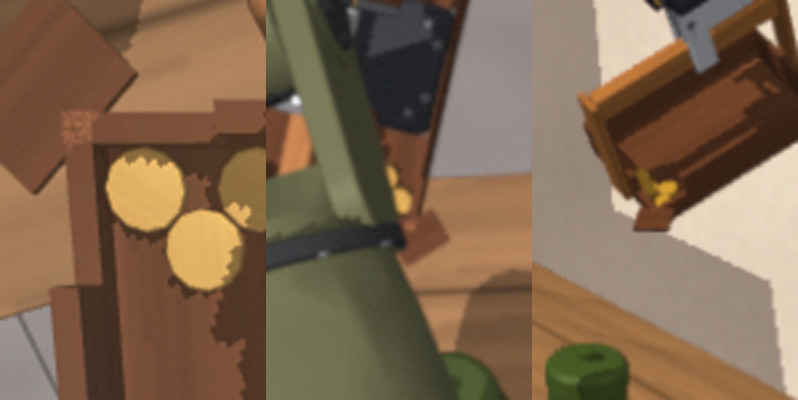

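{"api": "arm_command", "payload": {
  "steps": [
    [0,0,0,0,8],
    [0,0,0,0,16],
    [0,0,0,0,24],
    [0,0,0,0,32],
    [0,0,0,0,32],
    [0,0,0,0,32],
    [0,0,0,0,32],
    [0,0,0,0,32],
    [0,0,0,0,32],
    [0,0,0,0,25],
    [0,0,0,0,18],
    [0,0,0,0,11],
    [0,0,0,0,7],
    [0,0,0,0,7],
    [0,0,0,0,7],
    [0,0,0,0,7]
  ]
}}

```text
clock: 24.85
eef_pos: [869.4, 271.6, 356.5]
eef_rot: [2.828, 0.419, 2.685]
wrist_force: [-0.3, -0.9, -4.3]
finger_gap: 17.5
finger_force: 60.0
```

```bash
cat > chk.py <<'E'
from h import *
po();s,R=st(0)
Rg=Ro.from_euler('xyz',[3.116,.042,1.624]).as_matrix();Rt=Ro.from_euler('z',-1.515).as_matrix()
A=R@Rg.T@Rt; off=Rg.T@(np.array([502,170,0])-np.array([502,162.1,104.9])); o=s['eef_pos']+R@off
print('tote tilt',np.degrees(np.arccos(A[2,2])),'dir',np.degrees(np.arctan2(-A[2,1],-A[2,0])))
def tf(c,px):
    O,d=ray(c,px);O=A.T@(O-o);d=A.T@d;return np.round((O+d*(12-O[2])/d[2])[:2])
for n in('wrist','side'):
    c=imaging.camera(n);save(c,n+'_chk%d'%(s['clock']*100))
    for g in find_in(c,'blank1'): print(n,round(g['p'],2),np.round(g['rect']),tf(c,g['rect'][:2]))
    cp=proj(c,[o+A@np.array((-75,-40,12))])[0]
    hsv=cv2.cvtColor(c['img'],cv2.COLOR_RGB2HSV)
    m=cv2.inRange(hsv,(18,110,60),(32,255,255));yy,xx=np.mgrid[:480,:640];m[(xx-cp[0])**2+(yy-cp[1])**2>90**2]=0
    k,l,b,ce=cv2.connectedComponentsWithStats(m)
    for i in range(1,k):
        if b[i,4]>7: print(n,'comp',b[i],tf(c,ce[i]))
E
python3 chk.py
```

```text
t 24.85 q [ 0.27   0.98   0.236 -0.027  1.409 -0.915] p [869.4 271.6 356.5] rot [2.828 0.419 2.685] z [ 0.484  0.107 -0.869] F [-0.3 -0.9 -4.3] gap 17.5
az 17.34593964024511 tilt 29.585319028390597 lat -2.4339465057015213 push [-318.  262.   84.]
tote tilt 26.863864971017993 dir -145.0866768748833
wrist 0.93 [238.  97.  30.  30.] [-82. -48.]
wrist 0.88 [270.  98.  33.  30.] [-82. -30.]
wrist 0.71 [292.  96.  11.  30.] [-83. -17.]
wrist 0.56 [240. 126.  25.  30.] [-66. -48.]
wrist comp [ 225   82   60   31 1381] [-83. -39.]
wrist comp [286  83  12  28 205] [-83. -17.]
wrist comp [228 114  29  29 663] [-65. -47.]
side comp [301  11   5   6  13] [ 31. 276.]
side comp [308  21   4   6  11] [ 28. 218.]
side comp [302  88  16  12  88] [-80. -28.]
side comp [270 153  32  32  69] [-198. -201.]
side comp [270 165   2   8   8] [-246. -193.]
```

{"api": "arm_command", "payload": {
  "steps": [
    [0,0,0,0,10],
    [0,0,0,0,20],
    [0,0,0,0,30],
    [0,0,0,0,40],
    [0,0,0,0,50],
    [0,0,0,0,60],
    [0,0,0,0,64],
    [0,0,0,0,64],
    [0,0,0,0,64],
    [0,0,0,0,56],
    [0,0,0,0,48],
    [0,0,0,0,40],
    [0,0,0,0,32],
    [0,0,0,0,24],
    [0,0,0,0,16],
    [0,0,0,0,8],
    [0,0,0,0,0],
    [0,0,0,0,0],
    [0,0,0,0,0],
    [0,0,0,0,0]
  ]
}}

```text
clock: 27.55
eef_pos: [869.4, 271.6, 356.5]
eef_rot: [2.828, 0.419, 2.685]
wrist_force: [0.8, -0.0, -3.6]
finger_gap: 17.9
finger_force: 60.0
```

```bash
python3 chk.py
```

```text
t 27.55 q [ 0.27   0.98   0.236 -0.027  1.409 -0.914] p [869.4 271.6 356.5] rot [2.828 0.419 2.685] z [ 0.484  0.107 -0.869] F [ 0.8 -0.  -3.6] gap 17.9
az 17.3471103790144 tilt 29.58583078702833 lat -2.4334476238718508 push [-318.  262.   84.]
tote tilt 26.864458352867203 dir -145.04512494021003
wrist 0.84 [239.  98.  32.  32.] [-82. -48.]
wrist 0.84 [292.  96.  13.  28.] [-83. -17.]
wrist 0.83 [240. 128.  26.  25.] [-65. -48.]
wrist 0.71 [272.  98.  32.  29.] [-82. -29.]
wrist comp [ 225   81   60   32 1375] [-83. -39.]
wrist comp [286  82  12  29 196] [-83. -17.]
wrist comp [228 114  29  29 665] [-65. -47.]
side comp [301  11   5   6  13] [ 31. 276.]
side comp [308  22   3   5   9] [ 27. 217.]
side comp [302  88  16  12  89] [-80. -28.]
side comp [270 153  32  32  68] [-197. -202.]
```

```bash
python3 -c "
from h import *
print(job.sign_off())"
```

```text
the job is handed in; nothing more can be done
None
```

The job is handed in at about 27.6 s: the tally lever was pressed to its stop and released, and the tote is held still, about 200 mm clear of the bench and tipped about 27° towards its pouring corner, with all four blanks there (three queued along one wall, the furthest about 45 mm from the corner); I touched nothing else on the bench and got no verdict back from the sign-off.

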